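# Tip a cart of used glassware into the glass section of a dial-cover waste drum

### The arm

A 6-joint arm with a two-finger parallel gripper is mounted at the origin on a cart in front of the work surface, level with it; the furniture and walls round the work are solid. World frame = base frame: x ahead of the robot, y to its left, z up, the work surface at z = 0. Lengths are in m, angles in rad, forces in N, time in s.
With the tool pointing down it reaches from about 0.4 to 0.825 m from the base axis. Payload 7 kg.
Tool frame: the origin (TCP) lies at the centre of the arm's flange, where the gripper is bolted on; the fingertips stand 178 mm ahead of it and the grasp point (between the pads) lies 159 mm ahead of it; z points along the fingers, y is the direction in which the jaws open and shut (so a half turn about z gives the same grasp; the last joint's range is limited). The gripper opens to 88 mm and grips with 3 to 60 N. Pads are 19 mm wide; open, the fingers measure 130 mm over their backs; the gripper's body (78 mm by 193 mm) begins 47 mm behind the grasp point.
Start: joints at [1.575, 0.359, 0.012, 0, -1.224, -0.288], TCP at [0.189, 0.648, 0.405] pointing down, gripper open.
Joint ranges: [-3.07, 3.07], [-1.43, 2.12], [-1.02, 1.25], [-3.03, 1.67], [-3.05, -0], [-3.03, 3.03]. Speed limits (rad/s): [2.39, 2.39, 3.01, 3.14, 3.14, 3.14].

### API

Orientations are given as [roll, pitch, yaw] about the fixed x, y, z axes, in that order (R = Rz(yaw) Ry(pitch) Rx(roll)).
In Python, from station import * gives the robot as it stands.
- The arm moves only by the tool send_rows, never from a script. Its argument "motion" is a list of rows, each an object with "offset": the shift along the tool's x, y, z in cm, a list of three; "turn": the turn about the tool's z in degrees. In form: [{"offset": [x, y, z], "turn": turn}, ...]. A call has 1 to 8 rows; each row is the pose to reach, as a shift and turn from the pose commanded when the call began, along the tool's axes at that moment; what a row does not reach only later rows make up. A row lasts 1/10 s, in which the tool goes at most 50 mm and 8.59 degrees, less where a joint would pass 70% of its speed; a pose out of reach is approached as far as the arm can. A call with a gripper value outside its range is refused whole. "hand" is the opening, from -1 (shut) to 1 (fully open), set as the call begins (left out, the last holds). The fingers move at their own pace and stop on an object; "squeeze" is the grip in N (left out, the last holds). Time passes only in rows, so rows that repeat a pose let the fingers close. It gives the time, the measured TCP pose, the force and the opening at its end, in the units of the state.
- get_state(): the state, without advancing time (a new reading comes with each control period).
- grab_frame(name): name is "scene" or "top" or "wrist"; returns a dict with "frame" (480x640x3 uint8, blue, green, red), "range_z" (480x640 float32, m along the optical axis (not along the pixel's ray), 0 where there is no reading), "vertical_fov" (degrees; the focal length in pixels is half the picture's height over the tangent of half this angle, whatever the lens; pixels are square), "cx", "cy" (the principal point, pixels), "cam_to_world" (4x4, takes a point from camera to world coordinates). Camera axes: x right, y up, looking along -z (the intrinsics and any distortion apply to the point x, -y, -z); pixel columns grow to the right and rows downward; lengths in m; the calibration is good to about 2 mm. A picture is of the moment at which its call begins.
- job_done(): hands the job in, once; it reports no verdict.
The state is a dict: "t": time; "q": joint angles; "qd": joint speeds; "joint_efforts": joint torques, N m; "eef_pos": TCP position; "ee_rot": TCP orientation; "force": force on the tool from outside, world axes, zero at the start; "moment": the same for the moment, N m; "width": finger opening in m.
Only numpy, scipy, OpenCV 4.12 (cv2) and the standard library are available. Lean on these libraries where they do the work, as an engineer would, in place of code of your own. Each camera call takes 0.05 s, during which the arm holds its last target. There are 200 camera calls.

### The job

The used glass in the tip cart (a brown bottle and two test tubes) goes into the waste drum: turn the drum's dial cover until its opening lines up with the blue-marked glass section behind the wheel stop, then roll the cart forward until its wheels press against the wheel stop, without shoving the drum along. With the wheels still at the stop, lift the cart's handle so that it tips forward over its wheels and all the glass rolls out into that section, then lower the cart gently back onto its legs where it is and let go. Leave the cover open there and the other things on the bench alone.

Things in the scene. Friction and masses are not known exactly. Their poses are not given: they have to be found in the camera images.
- drum: White round waste drum, 250 mm across, loose, about 3 kg; cover plate top 70 mm up. Origin: centre of its underside, z up. Three 120 degree sections, 60 mm deep: the glass one (blue floor, blue rim mark) is centred on its -x side, behind the wheel stop. The stop, an upright strip 150 mm wide and 46 mm high with a rubber face square to the drum's x, is clamped 133 to 149 mm from the axis; its setting is not given.
- glass_section (a point): Point over the middle of the glass section, 70 mm from the drum's axis on its -x side, at cover height.
- cover (a joint): Turn of the dark grey dial cover about the drum's upright axis, positive counter-clockwise from above. At 0, and at 6.28, its 120 degree opening lies exactly over the glass section. It starts between 1.6 and 2.9, can go either way (no stop before -7 or 7) and stays where it is left (friction about 0.1 N m).
- opening (a point): Middle of the cover's opening, 70 mm from the axis; it turns with the cover.
- cover_grip (a point): Centre of the cover's black grip bar, on the drum's axis, 96 mm above the bench: 20 mm thick, 70 mm long, 34 mm high (top at 110 mm), fixed to the cover. x of this frame points away from the opening and across the bar, y along the bar.
- cart: Aluminium tip cart on a blue tube frame, about 0.85 kg empty, loose, on two wheels and two rear legs. Origin: on the bench below the middle of the axle; x forward (open end of the tray), z up. Wheels 80 mm across, 18 mm wide, at y = +-48 mm, rolling freely, resisting sideways. Legs 108 mm behind the axle. The 116 mm wide tray slopes 12 degrees down to the rear, so its round load stays until tipped.
- axle (a point): Middle of the cart's axle, 40 mm above the bench; with the wheels at the stop it is 40 mm before the stop's face. A cart square to the stop has its x axis along the drum's x axis.
- lip (a point): Middle of the front lip of the tray, over which the load rolls out: 32 mm ahead of the axle and 94 mm above it. Tipped 45 degrees with the wheels at the stop it stands over the glass section, about 10 mm above the cover; beyond about 52 degrees it dips below the cover into the opening.
- handle (a point): Middle of the cart's handle, a black sleeve of 26 mm diameter, 78 mm long, across the rear of the cart (along its y), 190 mm behind the axle and 147 mm above the bench while the cart stands on its legs. The sleeve turns freely on its bar, so the cart can tip in a hand that keeps its direction. 60 mm are free between sleeve and tray.
- bottle_mid (a point): Centre of the brown bottle in the cart, 44 mm in diameter, 82 mm long, lying across the tray.
- tube_a_mid (a point): Centre of a milky white test tube in the cart, 17 mm in diameter, 100 mm long, lying across the tray.
- tube_b_mid (a point): Centre of the other, equal test tube, in front of the first.
- tape_roll: Roll of beige masking tape lying flat, 86 mm across; a bystander.
- screwdriver: Red-handled screwdriver lying on the bench, 179 mm long; a bystander.
- petri_dish: Clear round dish, 60 mm across; a bystander.
- marker_blue: Marker pen with a blue cap, lying; a bystander.
- timer: Small white timer lying face up; a bystander.
- bottle_lone: White plastic bottle with a red cap, standing, 112 mm tall; a bystander.
Mind the look-alikes: they are no part of the job. Leave any purple look-alike of the part that bears tube_a_mid alone.

How it is judged:
On the way, in this order (a step that is already met when the one before it is completed fails the run):
1. the cover's opening is lined up with the glass section (horizontal distance between opening and glass_section below 0.014 m), for 0.3 s.
2. the cart, not yet tipped, presses with its wheels against the drum's wheel stop (contact force between cart and drum above 1 N and x of axle in the frame of drum above -0.199 m and angle between cart's own z axis and vertical below 0.25 rad and horizontal distance between opening and glass_section below 0.014 m), for 0.1 s.
3. the cart is tipped forward over its wheels at the stop and the bottle and both tubes are in the glass section (angle between cart's own z axis and vertical above 0.3 rad and x of axle in the frame of drum above -0.199 m and height (world z) of axle below 0.055 m and horizontal distance between each of bottle_mid, tube_a_mid, tube_b_mid and glass_section below 0.085 m and z of bottle_mid in the frame of drum below 0.055 m and z of each of tube_a_mid, tube_b_mid in the frame of drum below 0.06 m), for 0.1 s.
At the end, for the whole second after the job is handed in: The bottle and both tubes lie in the glass section, their centres below the cover; the opening is still over it (middles within 14 mm); the cart stands level (0.06 rad), at rest on wheels and legs, its axle within 260 mm of the drum's axis, and is let go (horizontal distance between each of bottle_mid, tube_a_mid, tube_b_mid and glass_section below 0.085 m and z of bottle_mid in the frame of drum below 0.055 m and z of each of tube_a_mid, tube_b_mid in the frame of drum below 0.06 m and horizontal distance between opening and glass_section below 0.014 m and angle between cart's own z axis and vertical below 0.06 rad and height (world z) of axle below 0.045 m and x of axle in the frame of drum above -0.26 m and linear speed of cart below 0.02 m/s); the robot touches nothing.
It fails at once if the drum is shoved more than 10 mm (distance of drum from where it was at the start of the episode above 0.01 m).
It fails at once if the cart is slammed or dropped (turns faster than 3 rad/s) (angular speed of cart above 3 rad/s).
It fails at once if another thing on the bench is moved more than 30 mm (distance of any of tape_roll, screwdriver, petri_dish, marker_blue, timer, bottle_lone from where it was at the start of the episode above 0.03 m).
It also fails if it takes over 72 s, if anything falls off the work surface, if the arm or the gripper's body presses on something with over 40 N, if the wrist force passes 120 N, or if a joint passes its speed limit or range.

## Working session

There is one attempt and no reset: what is moved stays moved. The work goes in short steps, Python scripts to look and compute and a tool call to move; the robot and the scene stay as the last step left them, time stands still between calls to the robot, and variables do not carry over. Pictures are saved under pics/ and viewed, about 8 in all and at most 12, crops included, and the job is handed in when it is done.

Besides the shell and the picture viewer there is one more tool, called after "Call:" as name([rows], argument=value, ...), one row to a line, values as JSON. send_rows: Moves the arm, as the interface text tells. Its arguments: {"type":"object","properties":{"motion":{"type":"array"},"hand":{"type":"number"},"squeeze":{"type":"number"}},"required":["motion"]}

```bash
mkdir -p pics
cat > h.py <<'E'
from station import *
import numpy as np, cv2
from scipy.spatial.transform import Rotation as R
def grab(n,f=None):
    d=grab_frame(n)
    if f: cv2.imwrite('pics/'+f,d['frame'])
    np.savez('last_'+n+'.npz',**d)
    return d
def cloud(d):
    f=240/np.tan(np.radians(d['vertical_fov'])/2); z=np.array(d['range_z'])
    v,u=np.mgrid[0:480,0:640]
    p=np.stack([(u-d['cx'])/f*z,-(v-d['cy'])/f*z,-z,np.ones_like(z)],-1)
    return (p@np.array(d['cam_to_world']).T)[...,:3]
E
python3 - <<'E'
from h import *
s=get_state();print(s)
for n in('top','scene'):
    d=grab(n,n+'0.png'); print(n,d['vertical_fov'],d['cx'],d['cy'],d['cam_to_world'],[k for k in d])
a=np.vstack([cv2.imread('pics/top0.png')])
E
```

```text
{'t': 0.0, 'q': array([ 1.57509951e+00,  3.59378747e-01,  1.10275332e-02, -3.62481233e-04,
       -1.22412636e+00, -2.88052255e-01]), 'qd': array([ 5.56679785e-04,  8.08997216e-05, -3.81381457e-04, -2.14079855e-04,
        3.51717215e-04,  4.27524783e-04]), 'joint_efforts': array([-2.94898982e-04, -5.82719994e+01,  2.93051541e+01,  6.99695393e+00,
        6.97085430e-03, -1.56166111e-04]), 'eef_pos': array([0.18894601, 0.64779224, 0.40371186]), 'ee_rot': array([ 3.13988387e+00, -1.50950410e-04, -2.83872391e-01]), 'force': array([-0.29192397, -0.35694226,  0.44305256]), 'moment': array([-0.06127492, -0.03372854,  0.02418274]), 'width': 0.08742182373336016}
top 45.26538735742472 317.57748582444754 231.291825459118 [[-0.00967987  0.99714285 -0.07491622  0.47187708]
 [-0.99991228 -0.01032963 -0.00829054  0.06555188]
 [-0.00904071  0.0748294   0.99715537  1.5379862 ]
 [ 0.          0.          0.          1.        ]] ['frame', 'range_z', 'vertical_fov', 'cx', 'cy', 'cam_to_world']
scene 54.58633678236086 316.602871720894 249.7640918825529 [[ 0.6948662   0.49914538 -0.51770151 -0.15488025]
 [-0.71887204  0.50173401 -0.48112989 -0.5862554 ]
 [ 0.0195947   0.70648204  0.70745966  1.11154137]
 [ 0.          0.          0.          1.        ]] ['frame', 'range_z', 'vertical_fov', 'cx', 'cy', 'cam_to_world']
```

View pics/top0.png

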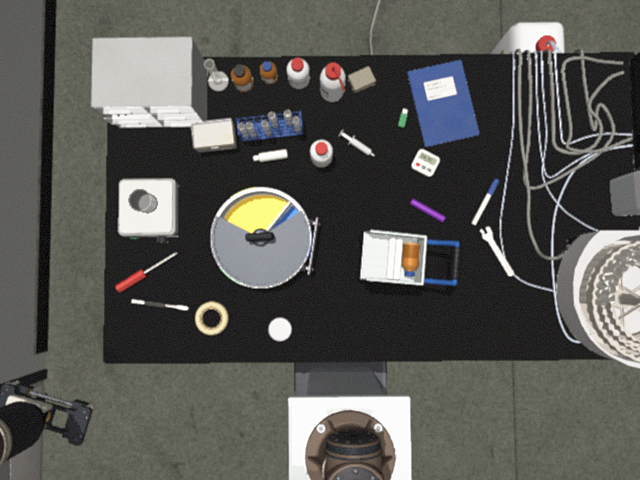

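View pics/scene0.png

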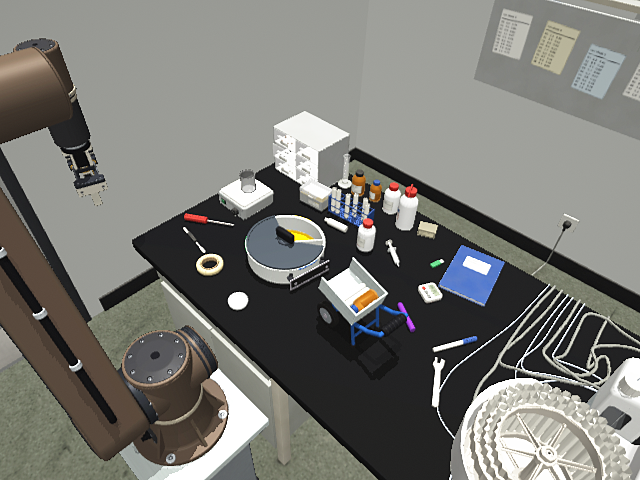

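The top view shows the drum at (262,238), the stop at (316,246) and the cart at (395,260) with its handle at (456,264). The cover opening points up in the image, over the yellow section. A purple tube, the look-alike, lies at (427,210). Next I'll measure these from the depth data.

Run:
```python
from h import *
d=np.load('last_top.npz'); P=cloud(d); im=d['frame']
def at(u,v): return P[v,u].round(3)
for n,u,v in[('grip',261,237),('bench',330,340),('handle',456,264),('stop',314,245),('lipL',363,232),('rim',262,189)]: print(n,at(u,v))
# drum rim: circle fit
r=P[170:305,195:312].reshape(-1,3); 
for lo,hi in((.05,.08),(.066,.085)):
    q=r[(r[:,2]>lo)&(r[:,2]<hi)][:,:2].astype(np.float32)
    print(len(q),cv2.minEnclosingCircle(q))
# stop
s=P[205:290,300:330]; m=(s[...,2]>.03)&(s[...,2]<.058); q=s[m]; print('z hist',np.histogram(q[:,2],5))
# grip bar top
g=P[210:265,230:295]; q=g[g[...,2]>.098][:,:2].astype(np.float32); print('grip',len(q),cv2.minAreaRect(q),q.mean(0))
# handle: 
hnd=P[235:295,445:465]; q=hnd[hnd[...,2]>.12]; print('handle',len(q),q.mean(0),q[:,2].max(),cv2.minAreaRect(q[:,:2].astype(np.float32)))
t=P[215:300,350:432]; q=t[t[...,2]>.1]; print('tray',len(q),q[:,2].max(),cv2.minAreaRect(q[:,:2].astype(np.float32)))
a=cv2.resize(im[180:300,205:345],None,fx=4.28,fy=4.28,interpolation=cv2.INTER_CUBIC)
cv2.imwrite('pics/c1.png',a)
```

```text
grip [0.566 0.218 0.112]
bench [ 0.299  0.048 -0.   ]
handle [ 0.494 -0.252  0.163]
stop [0.548 0.088 0.044]
lipL [ 0.585 -0.043 -0.003]
rim [0.694 0.22  0.065]
5680 ((0.5624035596847534, 0.2129356563091278), 0.1435691863298416)
4997 ((0.5684317946434021, 0.2243843376636505), 0.12995269894599915)
z hist (array([23, 30, 94, 95, 32]), array([0.03014071, 0.03547216, 0.0408036 , 0.04613504, 0.05146648,
       0.05679792]))
grip 233 ((0.5370045304298401, 0.15499597787857056), (0.21689102053642273, 0.04388163611292839), 65.37805938720703) [0.56381583 0.2168512 ]
handle 504 [ 0.49733284 -0.2475242   0.16235386] 1.537986204909331 ((0.5094254612922668, -0.10298725962638855), (0.3290470242500305, 0.10725830495357513), 84.88847351074219)
tray 3221 1.537986204909331 ((0.5139926075935364, -0.07220810651779175), (0.26609012484550476, 0.11868743598461151), 84.45416259765625)
```

View pics/c1.png

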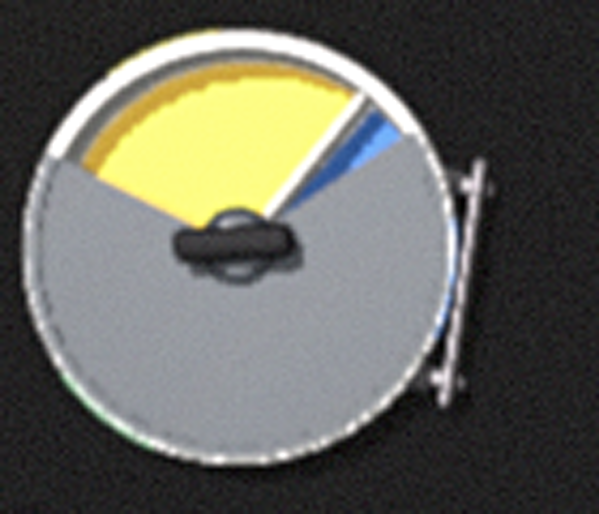

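The crop shows the grip bar nearly along image x, at (236,242), with the opening pointing straight up. The stop runs from (482,160) to (444,405). Now the same for the cart, with points computed by intersecting pixel rays with planes of known height.

```bash
cat >> h.py <<'E'
def ray(d,u,v,z):
    f=240/np.tan(np.radians(float(d['vertical_fov']))/2);M=np.array(d['cam_to_world'])
    r=M[:3,:3]@np.array([(u-d['cx'])/f,-(v-d['cy'])/f,-1]); c=M[:3,3]
    return (c+r*(z-c[2])/r[2]).round(4)
E
python3 - <<'E'
from h import *
d=np.load('last_top.npz'); P=cloud(d); im=d['frame']; k=4.28
def c(x,y,z): return ray(d,205+(x+.5)/k-.5,180+(y+.5)/k-.5,z)
a,b=c(482,160,.046),c(444,405,.046); print('stop',a,b,np.linalg.norm(a-b))
t=(b-a)[:2]/np.linalg.norm((b-a)[:2]); print('tangent ang',np.degrees(np.arctan2(t[1],t[0])))
L,Rr,T,B=c(22,247,.07),c(455,247,.07),c(240,30,.07),c(240,465,.07); print('drum',L,Rr,T,B,(L+Rr)/2,(T+B)/2)
g1,g2=c(175,243,.11),c(293,237,.11); print('grip',(g1+g2)/2,g1-g2)
cv2.imwrite('pics/c2.png',cv2.resize(im[215:305,345:475],None,fx=6,fy=6,interpolation=cv2.INTER_CUBIC))
E
```

```text
stop [0.6213 0.0785 0.046 ] [0.4729 0.1029 0.046 ] 0.15039255300712198
tangent ang 170.66294164904986
drum [0.5695 0.3539 0.07  ] [0.5669 0.0949 0.07  ] [0.699  0.2231 0.07  ] [0.4385 0.2237 0.07  ] [0.5682 0.2244 0.07  ] [0.56875 0.2234  0.07   ]
grip [0.5697  0.22255 0.11   ] [-0.0028  0.0687  0.    ]
```

View pics/c2.png

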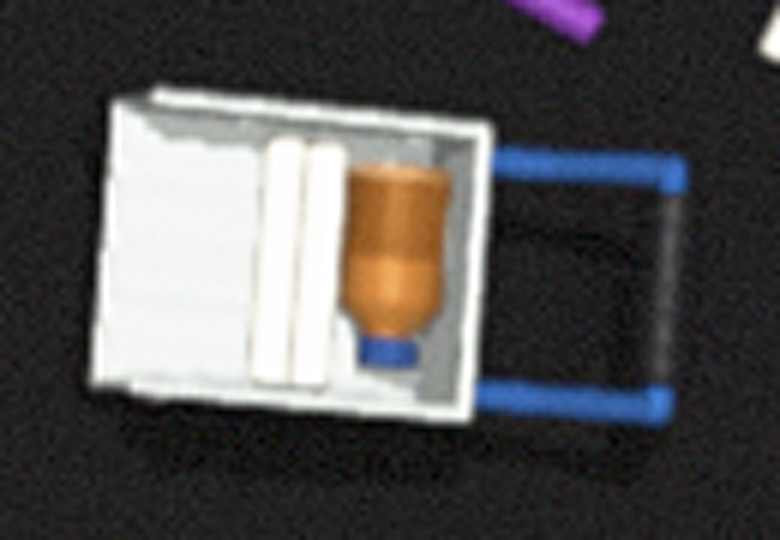

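Call:
send_rows([
  {"offset": [24.2,15.1,0],"turn": 0},
  {"offset": [24.2,15.1,0],"turn": 0},
  {"offset": [24.2,15.1,0],"turn": 0},
  {"offset": [24.2,15.1,0],"turn": 0},
  {"offset": [24.2,15.1,0],"turn": 8},
  {"offset": [24.2,15.1,0],"turn": 16},
  {"offset": [24.2,15.1,0],"turn": 16},
  {"offset": [24.2,15.1,0],"turn": 16},
], hand=1)

```text
t: 0.9
eef_pos: [0.3796, 0.4345, 0.4046]
ee_rot: [3.141, 0.0, -0.564]
force: [-0.8, -0.0, 0.7]
width: 0.0878
```

```bash
cat >> h.py <<'E'
def go(x,y,z=None,yaw=None):
    """offset in cm & turn in deg from measured pose to world target (TCP)"""
    s=get_state(); p=np.array(s['eef_pos']); r=R.from_euler('xyz',s['ee_rot'])
    t=np.array([x,y,p[2] if z is None else z]); o=r.inv().apply(t-p)*100
    w=np.degrees(s['ee_rot'][2]); tr=0 if yaw is None else -((yaw-w+180)%360-180)
    print('t',s['t'],'pos',p.round(4),'yaw',w.round(2),'q',np.round(s['q'],2),'F',np.round(s['force'],1),'w',round(s['width'],3),'-> offset',o.round(2),'turn',round(tr,1))
E
python3 -c "
from h import *
go(.569,.223,.404,-87.7)"
```

```text
t 0.9 pos [0.3796 0.4345 0.4046] yaw -32.32 q [ 1.19  0.2  -0.21 -0.   -1.16 -0.18] F [-0.8 -0.   0.7] w 0.088 -> offset [27.31  7.75  0.05] turn 55.4
```

Call:
send_rows([
  {"offset": [27.3,7.8,0],"turn": 8},
  {"offset": [27.3,7.8,0],"turn": 16},
  {"offset": [27.3,7.8,0],"turn": 24},
  {"offset": [27.3,7.8,0],"turn": 32},
  {"offset": [27.3,7.8,0],"turn": 40},
  {"offset": [27.3,7.8,0],"turn": 48},
  {"offset": [27.3,7.8,0],"turn": 55.4},
  {"offset": [27.3,7.8,0],"turn": 55.4},
])

```text
t: 1.7
eef_pos: [0.5687, 0.2238, 0.4039]
ee_rot: [3.141, -0.0, -1.532]
force: [0.4, -0.3, -0.4]
width: 0.0879
```

```bash
python3 -c "
from h import *
go(.569,.223,.257,-87.7)
d=grab('wrist','w1.png');print(d['vertical_fov'],np.round(d['cam_to_world'],3))"
```

```text
t 1.7 pos [0.5687 0.2238 0.4039] yaw -87.76 q [ 0.69  0.26 -0.14 -0.   -1.18 -0.65] F [ 0.4 -0.3 -0.4] w 0.088 -> offset [ 0.07 -0.04 14.69] turn -0.1
66.51778797104433 [[-0.999  0.036  0.013  0.572]
 [-0.038 -0.951 -0.306  0.139]
 [ 0.001 -0.306  0.952  0.385]
 [ 0.     0.     0.     1.   ]]
```

View pics/w1.png

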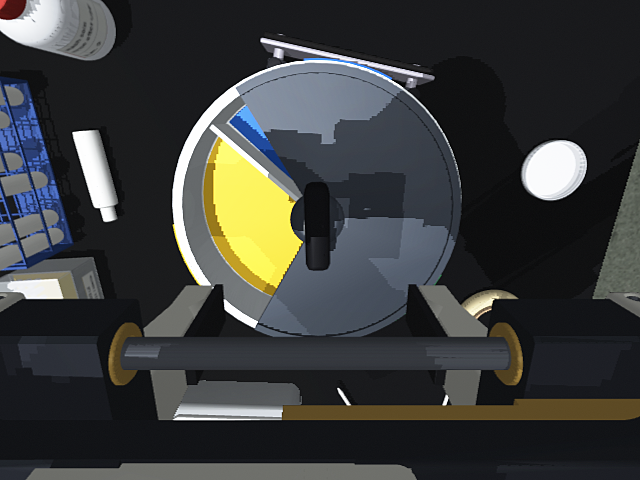

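The wrist picture shows the grip bar upright at about (317,226). The opening's edges reach the rim at (240,92) and (258,328). The stop's outer top edge runs from (262,38) to (434,76).

Run:
```python
from h import *
d=np.load('last_wrist.npz'); C=np.array([.5685,.224])
ang=lambda v:np.degrees(np.arctan2(v[1],v[0]))
e1,e2=ray(d,240,92,.07)[:2],ray(d,258,328,.07)[:2]
# rim circle
pts=np.array([ray(d,u,v,.07)[:2] for u,v in[(173,200),(461,200),(317,336),(320,60),(186,130),(452,150)]],np.float32)
A=np.c_[2*pts,np.ones(len(pts))]; s=np.linalg.lstsq(A,(pts**2).sum(1),rcond=None)[0]; print('drum',s[:2],np.sqrt(s[2]+s[:2]@s[:2]))
C=s[:2]; print('edges',ang(e1-C),ang(e2-C))
a,b=ray(d,262,38,.046)[:2],ray(d,434,76,.046)[:2]; print('stop',a,b,np.linalg.norm(a-b),ang(b-a)); n=np.array([b-a])[0]; n=np.array([-n[1],n[0]])/np.linalg.norm(n); print(n,(a-C)@n,(b-C)@n,ang(n))
g=[ray(d,317,182,.11),ray(d,317,270,.11)]; print('grip',g,ang((g[1]-g[0])))
d=np.load('last_top.npz')
c=lambda x,y,z:ray(d,345+(x+.5)/6-.5,215+(y+.5)/6-.5,z)
print('handle',c(667,290,.16),c(672,195,.155)-c(662,385,.155))
print('rear rods ends',c(688,170,.147),c(672,405,.147)); print('rear tray',c(490,125,.15),c(472,420,.15)); print('lip',c(113,100,.134),c(92,385,.134))
```

```text
drum [0.5680075  0.21743205] 0.1261030226560983
edges -56.3760151973622 66.07080688653438
stop [0.6182 0.0761] [0.4719 0.0995] 0.14815954238590234 170.91277795798436
[-0.15793785 -0.98744905] 0.131630898146972 0.131630898146972 -99.08722204201564
grip [array([0.5687, 0.1833, 0.11  ]), array([0.5659, 0.2549, 0.11  ])] 92.2394759379519
handle [ 0.4963 -0.2519  0.16  ] [ 0.0756 -0.0061  0.    ]
rear rods ends [ 0.5447 -0.2646  0.147 ] [ 0.4506 -0.2556  0.147 ]
rear tray [ 0.5635 -0.185   0.15  ] [ 0.4454 -0.175   0.15  ]
lip [ 0.5763 -0.0348  0.134 ] [ 0.4607 -0.0245  0.134 ]
```

Call:
send_rows([
  {"offset": [0.4,0.1,4],"turn": 0},
  {"offset": [0.4,0.1,8],"turn": 0},
  {"offset": [0.4,0.1,11],"turn": 0},
  {"offset": [0.4,0.1,13],"turn": 0},
  {"offset": [0.4,0.1,14.5],"turn": 0},
  {"offset": [0.4,0.1,14.5],"turn": 0},
])

```text
t: 2.35
eef_pos: [0.5661, 0.2206, 0.2574]
ee_rot: [3.138, -0.002, -1.524]
force: [0.1, -0.4, 0.7]
width: 0.0879
```

Call:
send_rows([
  {"offset": [0,0,0],"turn": 0},
  {"offset": [0,0,0],"turn": 0},
  {"offset": [0,0,0],"turn": 0},
  {"offset": [0,0,0],"turn": 0},
  {"offset": [0,0,0],"turn": 0},
  {"offset": [0,0,0],"turn": 0},
  {"offset": [0,0,0],"turn": 0},
], hand=-1, squeeze=12)

```text
t: 3.05
eef_pos: [0.5675, 0.2195, 0.2598]
ee_rot: [-3.141, 0.0, -1.53]
force: [-0.7, -0.2, -0.8]
width: 0.0372
```

Call:
send_rows([
  {"offset": [0,0,0],"turn": 0},
  {"offset": [0,0,0],"turn": 0},
  {"offset": [0,0,0],"turn": 0},
  {"offset": [0,0,0],"turn": 0},
  {"offset": [0,0,0],"turn": 0},
])

```text
t: 3.55
eef_pos: [0.5674, 0.2195, 0.2596]
ee_rot: [3.141, -0.0, -1.53]
force: [0.1, 0.1, 0.6]
width: 0.02
```

Call:
send_rows([
  {"offset": [0,0,0],"turn": 3},
  {"offset": [0,0,0],"turn": 8},
  {"offset": [0,0,0],"turn": 14},
  {"offset": [0,0,0],"turn": 21},
  {"offset": [0,0,0],"turn": 28},
  {"offset": [0,0,0],"turn": 35},
  {"offset": [0,0,0],"turn": 42},
  {"offset": [0,0,0],"turn": 49},
])

```text
t: 4.35
eef_pos: [0.5652, 0.2204, 0.2595]
ee_rot: [3.138, -0.003, -2.39]
force: [-16.9, 10.2, 9.4]
width: 0.02
```

Call:
send_rows([
  {"offset": [0,0,0],"turn": 7},
  {"offset": [0,0,0],"turn": 14},
  {"offset": [0,0,0],"turn": 21},
  {"offset": [0,0,0],"turn": 28},
  {"offset": [0,0,0],"turn": 35},
  {"offset": [0,0,0],"turn": 42},
  {"offset": [0,0,0],"turn": 48},
  {"offset": [0,0,0],"turn": 52.5},
])

```text
t: 5.15
eef_pos: [0.5653, 0.2223, 0.2595]
ee_rot: [3.138, -0.003, 2.978]
force: [-14.5, 17.9, 3.8]
width: 0.0197
```

Call:
send_rows([
  {"offset": [0,0,0],"turn": 0},
  {"offset": [0,0,0],"turn": 0},
  {"offset": [0,0,0],"turn": 0},
  {"offset": [0,0,0],"turn": 0},
], hand=1)

```text
t: 5.55
eef_pos: [0.5676, 0.2192, 0.2596]
ee_rot: [-3.141, 0.0, 2.982]
force: [-0.1, -0.4, 1.0]
width: 0.0465
```

Call:
send_rows([
  {"offset": [0,0,0],"turn": 0},
  {"offset": [0,0,0],"turn": 0},
  {"offset": [0,0,-4],"turn": 0},
  {"offset": [0,0,-9],"turn": 0},
  {"offset": [0,0,-14],"turn": 0},
  {"offset": [0,0,-17],"turn": 0},
  {"offset": [0,0,-17],"turn": 0},
])

```text
t: 6.25
eef_pos: [0.5683, 0.2196, 0.4355]
ee_rot: [3.136, 0.007, 2.982]
force: [-0.6, 0.7, 0.2]
width: 0.0876
```

```bash
python3 -c "
from h import *
go(.498,-.257,.43,174.8)
d=grab('top'); w=grab('wrist')
a=cv2.resize(d['frame'][180:305,205:475],None,fx=2.9,fy=2.9,interpolation=cv2.INTER_CUBIC)
b=cv2.resize(w['frame'],(320,240));o=np.zeros((600,783,3),np.uint8);o[:a.shape[0]]=a[:,:783];o[362:600,:320]=b[:238];cv2.imwrite('pics/c3.png',o)"
```

```text
t 6.25 pos [0.5683 0.2196 0.4355] yaw 170.86 q [ 0.69  0.23 -0.1   0.   -1.23 -2.42] F [-0.6  0.7  0.2] w 0.088 -> offset [ -0.63 -48.17   0.27] turn -3.9
```

View pics/c3.png

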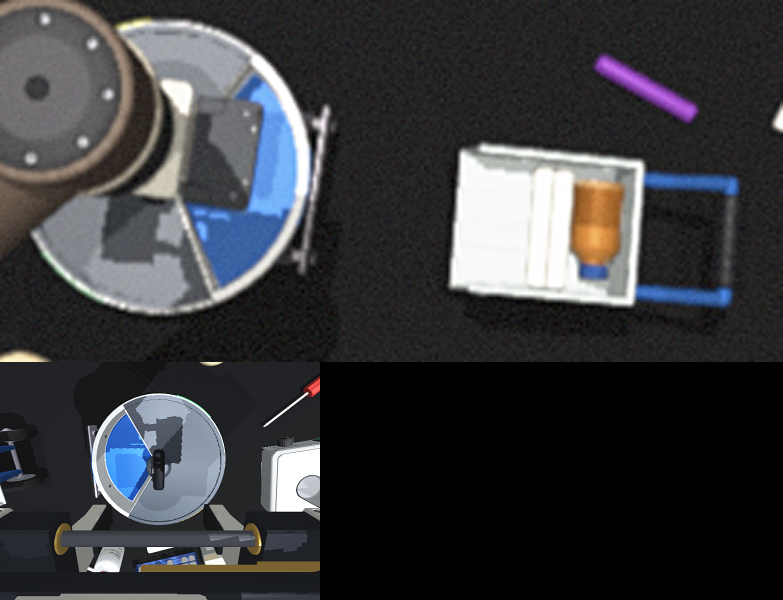

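The opening now lies over the blue section with no yellow visible, and the stop hasn't moved measurably. Next, move to above the handle.

Call:
send_rows([
  {"offset": [-0.3,-24,0],"turn": -2},
  {"offset": [-0.3,-24,0],"turn": -4},
  {"offset": [-0.3,-24,0],"turn": -4},
  {"offset": [-0.3,-24,0],"turn": -4},
  {"offset": [-0.3,-24,0],"turn": -4},
  {"offset": [-0.3,-24,0],"turn": -4},
], hand=0.3)

```text
t: 6.95
eef_pos: [0.5307, -0.0216, 0.4282]
ee_rot: [-3.14, -0.003, 3.048]
force: [-0.2, 0.6, 0.3]
width: 0.0573
```

```bash
python3 -c "
from h import *
go(.498,-.257,.42,174.8)"
```

```text
t 6.95 pos [ 0.5307 -0.0216  0.4282] yaw 174.61 q [ 0.33  0.11 -0.27 -0.   -1.2  -1.99] F [-0.2  0.6  0.3] w 0.057 -> offset [  1.05 -23.74   0.85] turn -0.2
```

Call:
send_rows([
  {"offset": [1,-23.7,0.8],"turn": 0},
  {"offset": [1,-23.7,0.8],"turn": 0},
  {"offset": [1,-23.7,0.8],"turn": 0},
  {"offset": [1,-23.7,0.8],"turn": 0},
  {"offset": [1,-23.7,0.8],"turn": 0},
  {"offset": [1,-23.7,0.8],"turn": 0},
  {"offset": [1,-23.7,0.8],"turn": 0},
])

```text
t: 7.65
eef_pos: [0.5007, -0.2536, 0.4199]
ee_rot: [3.141, -0.003, 3.049]
force: [-0.3, -0.4, -0.8]
width: 0.0569
```

```bash
python3 -c "
from h import *
go(.498,-.257,.306,174.8)
grab('wrist','w2.png')"
```

```text
t 7.65 pos [ 0.5007 -0.2536  0.4199] yaw 174.71 q [-0.12  0.16 -0.22 -0.   -1.19 -1.54] F [-0.3 -0.4 -0.8] w 0.057 -> offset [ 0.2  -0.37 11.39] turn -0.1
```

View pics/w2.png

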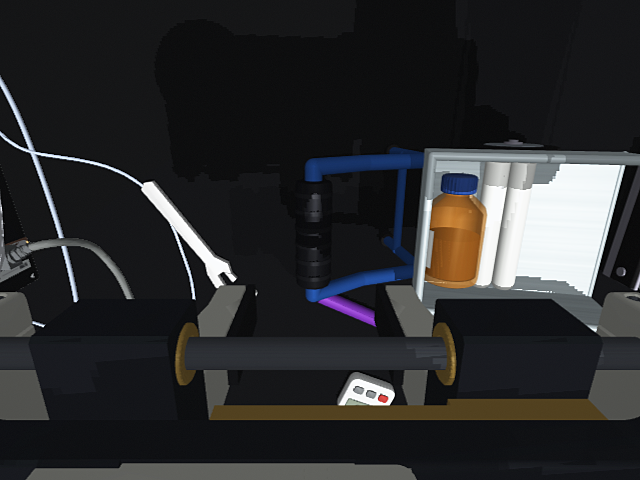

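The sleeve spans (315,182) to (312,286) and the tray's rear edge runs from (427,152) to (418,296).

```bash
python3 -c "
from h import *
d=np.load('last_wrist.npz');P=cloud(d)
a,b=ray(d,315,182,.15),ray(d,312,286,.15);m=(a+b)/2;print(a,b,m,np.linalg.norm(a-b),np.degrees(np.arctan2(*(a-b)[1::-1])))
print(P[233,313],P[200,314],P[270,312],P[200,430],P[270,425])
q=P[185:280,305:322].reshape(-1,3);q=q[(q[:,2]>.13)&(q[:,2]<.18)];print(len(q),np.median(q,0),q[:,2].max())
go(m[0],m[1],.306,174.8)"
```

```text
[ 0.4574 -0.2509  0.15  ] [ 0.5352 -0.2604  0.15  ] [ 0.4963  -0.25565  0.15   ] 0.0783778667737264 173.0381932161838
[ 0.49038549 -0.25534354  0.16119135] [ 0.46773461 -0.25252033  0.16029631] [ 0.51762528 -0.25864844  0.161157  ] [ 0.47547296 -0.17458533  0.15811669] [ 0.53471898 -0.17280305  0.13965003]
1608 [ 0.48969288 -0.25528883  0.16044988] 0.16306099887495668
t 7.7 pos [ 0.5009 -0.2528  0.4204] yaw 174.79 q [-0.12  0.16 -0.22 -0.   -1.19 -1.54] F [-0.9  0.3 -0.7] w 0.057 -> offset [ 0.41 -0.33 11.44] turn -0.0
```

Call:
send_rows([
  {"offset": [0.4,-0.3,3],"turn": 0},
  {"offset": [0.4,-0.3,6],"turn": 0},
  {"offset": [0.4,-0.3,8.5],"turn": 0},
  {"offset": [0.4,-0.3,10.5],"turn": 0},
  {"offset": [0.4,-0.3,11.4],"turn": 0},
  {"offset": [0.4,-0.3,11.4],"turn": 0},
])

```text
t: 8.3
eef_pos: [0.4967, -0.2545, 0.3065]
ee_rot: [3.141, -0.003, 3.053]
force: [-0.1, -0.4, 0.2]
width: 0.0569
```

Call:
send_rows([
  {"offset": [0,0,0],"turn": 0},
  {"offset": [0,0,0],"turn": 0},
  {"offset": [0,0,0],"turn": 0},
  {"offset": [0,0,0],"turn": 0},
  {"offset": [0,0,0],"turn": 0},
  {"offset": [0,0,0],"turn": 0},
  {"offset": [0,0,0],"turn": 0},
], hand=-1, squeeze=25)

```text
t: 9.0
eef_pos: [0.4968, -0.2557, 0.308]
ee_rot: [-3.142, 0.001, 3.051]
force: [0.8, 1.6, 3.3]
width: 0.0252
```

```bash
python3 -c "
from h import *
go(.510,-.150)"
```

```text
t 9.0 pos [ 0.4968 -0.2557  0.308 ] yaw 174.84 q [-0.12  0.25 -0.38  0.   -0.94 -1.54] F [0.8 1.6 3.3] w 0.025 -> offset [-0.37 10.65 -0.  ] turn 0
```

Call:
send_rows([
  {"offset": [0.2,0.4,-0.4],"turn": 1},
  {"offset": [0.7,1.2,-0.7],"turn": 2.5},
  {"offset": [1.0,2.1,-0.7],"turn": 4},
  {"offset": [0.93,3.3,-0.7],"turn": 4},
  {"offset": [0.85,4.5,-0.7],"turn": 4},
  {"offset": [0.76,5.7,-0.7],"turn": 4},
  {"offset": [0.68,6.7,-0.7],"turn": 4},
  {"offset": [0.62,7.5,-0.7],"turn": 4},
])

```text
t: 9.8
eef_pos: [0.4974, -0.1793, 0.3145]
ee_rot: [-3.142, -0.0, 2.983]
force: [-1.2, 0.0, -3.3]
width: 0.0253
```

```bash
python3 -c "
from h import *
go(.5025,-.150,yaw=170.8)
d=grab('top')
a=cv2.resize(d['frame'][180:305,205:475],None,fx=2.9,fy=2.9,interpolation=cv2.INTER_CUBIC);cv2.imwrite('pics/c4.png',a)"
```

```text
t 9.8 pos [ 0.4974 -0.1793  0.3145] yaw 170.89 q [ 0.03  0.2  -0.43 -0.   -0.94 -1.76] F [-1.2  0.  -3.3] w 0.025 -> offset [-0.04  2.97 -0.  ] turn 0.1
```

View pics/c4.png

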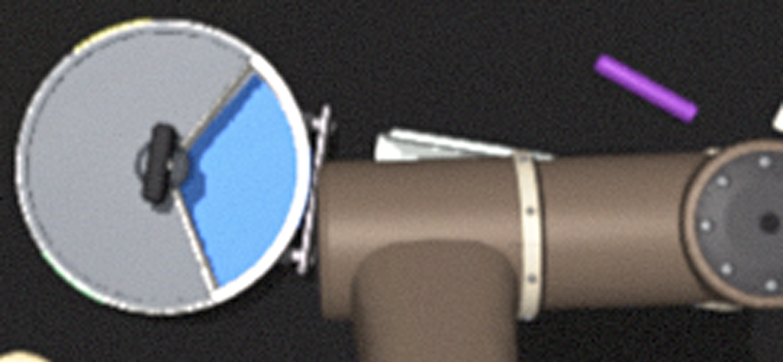

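The cover opening coincides with the section and the cart is parallel to the stop normal. Now I'll close in on the stop.

Call:
send_rows([
  {"offset": [0,0.7,0],"turn": 0},
  {"offset": [0,1.4,0],"turn": 0},
  {"offset": [0,2.1,0],"turn": 0},
  {"offset": [0,2.6,0],"turn": 0},
  {"offset": [0,2.9,0],"turn": 0},
  {"offset": [0,3.0,0],"turn": 0},
  {"offset": [0,3.0,0],"turn": 0},
])

```text
t: 10.55
eef_pos: [0.502, -0.1507, 0.3147]
ee_rot: [3.142, 0.0, 2.982]
force: [-0.6, -0.5, -3.3]
width: 0.0257
```

Call:
send_rows([
  {"offset": [0,0.15,0],"turn": 0},
  {"offset": [0,0.3,0],"turn": 0},
  {"offset": [0,0.4,0],"turn": 0},
  {"offset": [0,0.4,0],"turn": 0},
])

```text
t: 10.95
eef_pos: [0.5026, -0.1468, 0.3147]
ee_rot: [3.142, 0.0, 2.982]
force: [-1.0, -0.7, -3.5]
width: 0.0252
```

Call:
send_rows([
  {"offset": [0,0.1,0],"turn": 0},
  {"offset": [0,0.2,0],"turn": 0},
  {"offset": [0,0.2,0],"turn": 0},
])

```text
t: 11.25
eef_pos: [0.503, -0.1447, 0.3146]
ee_rot: [3.142, -0.0, 2.982]
force: [-0.9, -0.0, -3.3]
width: 0.0253
```

Call:
send_rows([
  {"offset": [0,0.1,0],"turn": 0},
  {"offset": [0,0.2,0],"turn": 0},
  {"offset": [0,0.2,0],"turn": 0},
])

```text
t: 11.55
eef_pos: [0.5033, -0.1427, 0.3146]
ee_rot: [3.142, -0.0, 2.982]
force: [-0.8, -0.2, -3.2]
width: 0.0254
```

Call:
send_rows([
  {"offset": [0,0.1,0],"turn": 0},
  {"offset": [0,0.2,0],"turn": 0},
  {"offset": [0,0.2,0],"turn": 0},
])

```text
t: 11.85
eef_pos: [0.5036, -0.1408, 0.3147]
ee_rot: [3.142, 0.0, 2.982]
force: [-0.3, 0.3, -2.7]
width: 0.0254
```

```bash
python3 -c "
from h import *
go(.5035,-.139,yaw=170.8)
d=grab('scene')
a=cv2.resize(d['frame'][200:380,230:430],None,fx=3.3,fy=3.3,interpolation=cv2.INTER_CUBIC);cv2.imwrite('pics/c5.png',a)"
```

```text
t 11.85 pos [ 0.5036 -0.1408  0.3147] yaw 170.84 q [ 0.1   0.19 -0.45 -0.   -0.94 -1.83] F [-0.3  0.3 -2.7] w 0.025 -> offset [0.04 0.17 0.  ] turn 0.0
```

View pics/c5.png

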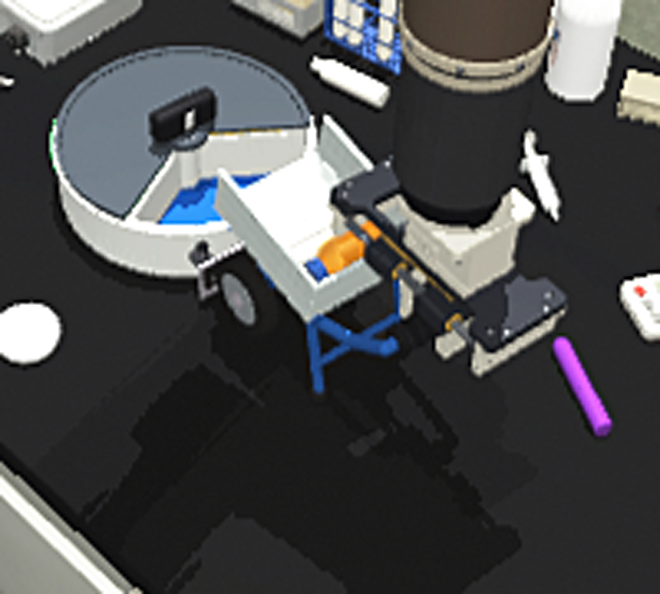

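The near wheel at (238,300) is just about at the stop at (205,270). I'll carry on in small steps.

Call:
send_rows([
  {"offset": [0,0.1,0],"turn": 0},
  {"offset": [0,0.15,0],"turn": 0},
  {"offset": [0,0.15,0],"turn": 0},
])

```text
t: 12.2
eef_pos: [0.5038, -0.1396, 0.3148]
ee_rot: [-3.141, -0.0, 2.982]
force: [-0.5, -2.3, -1.8]
width: 0.0251
```

Call:
send_rows([
  {"offset": [0,0.1,0],"turn": 0},
  {"offset": [0,0.15,0],"turn": 0},
  {"offset": [0,0.15,0],"turn": 0},
])

```text
t: 12.5
eef_pos: [0.5037, -0.1389, 0.3152]
ee_rot: [-3.14, -0.001, 2.982]
force: [-4.0, -8.1, 1.7]
width: 0.0256
```

Contact is at about 8 N. Next I'll compute the tipping arc about the axle.

```bash
python3 -c "
from h import *
go(.5037,-.1395)
h=lambda t:.218*np.array([np.cos(np.radians(150.6-t)),-np.sin(np.radians(150.6-t))])*100
for b,T in((2.5,(4,6.5,9.5,13,17,21,25,29)),(29,(33,37,41,44,46,48,48))): print([tuple((h(t)-h(b)).round(2)) for t in T])"
```

```text
t 12.5 pos [ 0.5037 -0.1389  0.3152] yaw 170.85 q [ 0.11  0.19 -0.45  0.   -0.94 -1.84] F [-4.  -8.1  1.7] w 0.026 -> offset [-0.01 -0.06  0.  ] turn 0
[(np.float64(0.31), np.float64(-0.48)), (np.float64(0.85), np.float64(-1.26)), (np.float64(1.54), np.float64(-2.17)), (np.float64(2.41), np.float64(-3.18)), (np.float64(3.47), np.float64(-4.27)), (np.float64(4.61), np.float64(-5.28)), (np.float64(5.82), np.float64(-6.21)), (np.float64(7.08), np.float64(-7.05))]
[(np.float64(1.32), np.float64(-0.75)), (np.float64(2.7), np.float64(-1.41)), (np.float64(4.11), np.float64(-1.97)), (np.float64(5.19), np.float64(-2.32)), (np.float64(5.93), np.float64(-2.53)), (np.float64(6.67), np.float64(-2.71)), (np.float64(6.67), np.float64(-2.71))]
```

Call:
send_rows([
  {"offset": [0,0.25,-0.5],"turn": 0},
  {"offset": [0,0.75,-1.25],"turn": 0},
  {"offset": [0,0.75,-1.25],"turn": 0},
])

```text
t: 12.8
eef_pos: [0.5055, -0.1308, 0.3284]
ee_rot: [-3.141, 0.001, 2.982]
force: [-4.0, -6.4, 1.9]
width: 0.0253
```

Call:
send_rows([
  {"offset": [0,0.68,-0.9],"turn": 0},
  {"offset": [0,1.55,-1.9],"turn": 0},
  {"offset": [0,2.6,-3.0],"turn": 0},
  {"offset": [0,3.75,-4.0],"turn": 0},
  {"offset": [0,4.95,-4.95],"turn": 0},
  {"offset": [0,6.2,-5.8],"turn": 0},
  {"offset": [0,7.5,-6.55],"turn": 0},
  {"offset": [0,8.9,-7.2],"turn": 0},
])

```text
t: 13.6
eef_pos: [0.5196, -0.0427, 0.4008]
ee_rot: [-3.141, 0.002, 2.982]
force: [-4.3, -2.4, 6.5]
width: 0.0252
```

Call:
send_rows([
  {"offset": [0,1.4,-0.55],"turn": 0},
  {"offset": [0,2.5,-0.9],"turn": 0},
  {"offset": [0,3.2,-1.1],"turn": 0},
  {"offset": [0,3.9,-1.3],"turn": 0},
  {"offset": [0,3.9,-1.3],"turn": 0},
  {"offset": [0,3.9,-1.3],"turn": 0},
])

```text
t: 14.2
eef_pos: [0.5261, -0.004, 0.4139]
ee_rot: [3.141, 0.003, 2.983]
force: [-3.9, -1.3, 9.7]
width: 0.0253
```

```bash
python3 -c "
from h import *
go(.5037,-.1395)
d=grab('scene')
a=cv2.resize(d['frame'][190:350,230:430],None,fx=3.3,fy=3.3,interpolation=cv2.INTER_CUBIC);cv2.imwrite('pics/c6.png',a)"
```

```text
t 14.2 pos [ 0.5261 -0.004   0.4139] yaw 170.9 q [ 0.37  0.11 -0.3   0.   -1.16 -2.1 ] F [-3.9 -1.3  9.7] w 0.025 -> offset [ 7.000e-02 -1.374e+01 -1.000e-02] turn 0
```

View pics/c6.png

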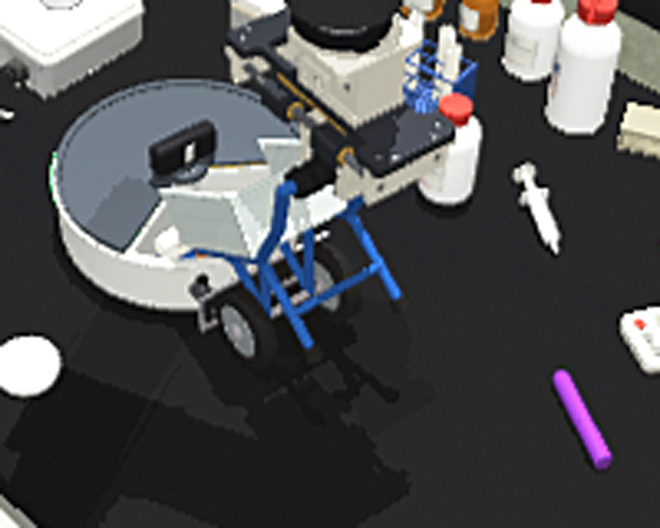

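The cart is tipped about 48° with the wheels at the stop, and one tube end shows in the section at (168,240). I'll check the bottle by colour rather than another picture.

```bash
cat > chk.py <<'E'
from h import *
for n in('top','scene','wrist'):
    d=grab(n);P=cloud(d);h=cv2.cvtColor(d['frame'],cv2.COLOR_BGR2HSV)
    b=(h[...,0]>5)&(h[...,0]<19)&(h[...,1]>140)&(h[...,2]>60)
    near=(abs(P[...,0]-.55)<.2)&(P[...,1]>-.2)&(P[...,1]<.36)&(P[...,2]>-.01)&(P[...,2]<.28)
    def blobs(m,t):
        k,l,s,c=cv2.connectedComponentsWithStats(m.astype(np.uint8))
        for i in range(1,k):
            if s[i,4]>12: print(n,t,s[i].tolist(),np.median(P[l==i],0).round(3))
    blobs(b&near,'brown')
    # whitish inside the blue section at section depth
    r=np.hypot(P[...,0]-.568,P[...,1]-.22); u=(P[...,:2]-[.568,.22])@np.array([-.16,-.987])
    w=(r<.108)&(u>.5*r+.012)&(P[...,2]>.012)&(P[...,2]<.09)&(h[...,1]<60)&(h[...,2]>120)
    blobs(w,'white')
E
python3 chk.py
```

```text
top brown [290, 234, 6, 5, 19] [0.572 0.145 0.046]
top white [290, 224, 14, 12, 64] [0.584 0.125 0.084]
top white [273, 227, 9, 16, 78] [0.576 0.182 0.037]
scene white [281, 261, 8, 7, 24] [0.517 0.18  0.022]
wrist brown [478, 183, 4, 14, 19] [0.531 0.152 0.047]
wrist white [485, 164, 31, 83, 2117] [0.555 0.178 0.037]
wrist white [457, 167, 27, 110, 1241] [0.551 0.127 0.084]
```

```bash
python3 -c "
from h import *
d=np.load('last_wrist.npz');cv2.imwrite('pics/c7.png',cv2.resize(d['frame'][100:330,390:590],None,fx=2.6,fy=2.6,interpolation=cv2.INTER_CUBIC))"
```

```text
(no output)
```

View pics/c7.png

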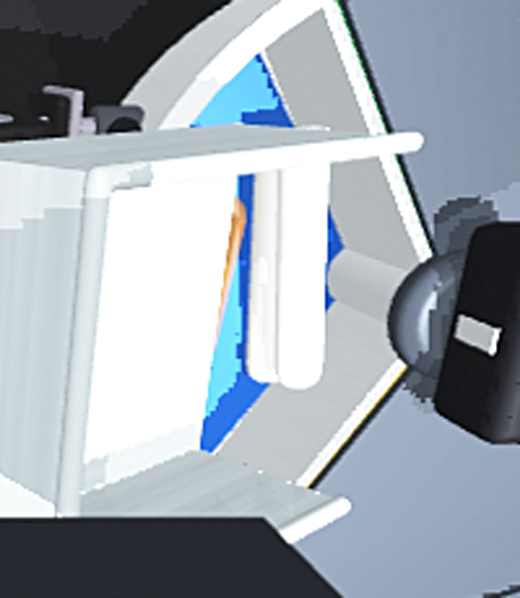

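Both tubes, at (265,270) and (300,270), and the bottle, at (235,230), are in the blue section, and the tray is empty. Now I'll lower the cart along the same arc.

Call:
send_rows([
  {"offset": [0,-0.74,0.18],"turn": 0},
  {"offset": [0,-1.5,0.4],"turn": 0},
  {"offset": [0,-2.55,0.75],"turn": 0},
  {"offset": [0,-4.0,1.3],"turn": 0},
  {"offset": [0,-5.35,1.95],"turn": 0},
  {"offset": [0,-6.7,2.7],"turn": 0},
  {"offset": [0,-7.95,3.55],"turn": 0},
  {"offset": [0,-9.15,4.5],"turn": 0},
])

```text
t: 15.2
eef_pos: [0.5108, -0.0957, 0.3669]
ee_rot: [-3.141, 0.0, 2.982]
force: [-2.8, -4.1, 2.3]
width: 0.0254
```

Call:
send_rows([
  {"offset": [0,-1.15,1.0],"turn": 0},
  {"offset": [0,-2.2,2.1],"turn": 0},
  {"offset": [0,-3.1,3.1],"turn": 0},
  {"offset": [0,-3.75,4.0],"turn": 0},
  {"offset": [0,-4.3,4.7],"turn": 0},
  {"offset": [0,-4.6,5.1],"turn": 0},
  {"offset": [0,-4.7,5.3],"turn": 0},
  {"offset": [0,-4.7,5.3],"turn": 0},
])

```text
t: 16.0
eef_pos: [0.5037, -0.1406, 0.3139]
ee_rot: [3.141, -0.0, 2.982]
force: [-1.5, 0.1, -3.4]
width: 0.0251
```

Call:
send_rows([
  {"offset": [0,-0.15,0.2],"turn": 0},
  {"offset": [0,-0.3,0.4],"turn": 0},
  {"offset": [0,-0.35,0.55],"turn": 0},
  {"offset": [0,-0.35,0.55],"turn": 0},
])

```text
t: 16.4
eef_pos: [0.5031, -0.1443, 0.3086]
ee_rot: [3.142, 0.0, 2.982]
force: [-0.5, 0.7, -2.9]
width: 0.0252
```

Call:
send_rows([
  {"offset": [0,-0.03,0.06],"turn": 0},
  {"offset": [0,-0.05,0.12],"turn": 0},
  {"offset": [0,-0.05,0.12],"turn": 0},
])

```text
t: 16.7
eef_pos: [0.503, -0.145, 0.3081]
ee_rot: [-3.141, 0.001, 2.982]
force: [-3.5, 0.6, 4.8]
width: 0.0253
```

Call:
send_rows([
  {"offset": [0,0,0.05],"turn": 0},
  {"offset": [0,0,0.05],"turn": 0},
])

```text
t: 16.9
eef_pos: [0.503, -0.1452, 0.3079]
ee_rot: [-3.141, 0.001, 2.982]
force: [-3.7, -1.5, 8.5]
width: 0.0253
```

Call:
send_rows([
  {"offset": [0,0,-0.08],"turn": 0},
  {"offset": [0,0,-0.08],"turn": 0},
  {"offset": [0,0,-0.08],"turn": 0},
  {"offset": [0,0,-0.08],"turn": 0},
  {"offset": [0,0,-0.08],"turn": 0},
  {"offset": [0,0,-0.08],"turn": 0},
  {"offset": [0,0,-0.08],"turn": 0},
], hand=0.3)

```text
t: 17.6
eef_pos: [0.503, -0.1449, 0.3077]
ee_rot: [-3.142, -0.0, 2.982]
force: [0.0, -0.3, -0.4]
width: 0.0571
```

Call:
send_rows([
  {"offset": [0,0,-1],"turn": 0},
  {"offset": [0,0,-3],"turn": 0},
  {"offset": [0,0,-6],"turn": 0},
  {"offset": [0,0,-10],"turn": 0},
  {"offset": [0,-3,-13],"turn": 0},
  {"offset": [0,-7,-14],"turn": 0},
  {"offset": [0,-11,-14],"turn": 0},
  {"offset": [0,-11,-14],"turn": 0},
])

```text
t: 18.4
eef_pos: [0.4845, -0.2566, 0.449]
ee_rot: [-3.141, 0.001, 2.979]
force: [-0.2, 1.0, 0.2]
width: 0.0571
```

```bash
python3 chk.py; python3 -c "
from h import *
d=np.load('last_top.npz');s=np.load('last_scene.npz')
a=cv2.resize(d['frame'][180:305,205:405],(560,350),interpolation=cv2.INTER_CUBIC);b=cv2.resize(s['frame'][210:350,230:430],(357,250),interpolation=cv2.INTER_CUBIC)
o=np.zeros((600,560,3),np.uint8);o[:350]=a;o[350:,:357]=b;cv2.imwrite('pics/c8.png',o);go(.5,-.145)"
```

```text
top brown [287, 235, 18, 25, 312] [0.546 0.137 0.047]
top white [273, 227, 9, 37, 190] [0.555 0.182 0.038]
scene brown [289, 262, 8, 6, 31] [0.523 0.144 0.047]
scene white [280, 249, 23, 19, 158] [0.547 0.181 0.036]
t 18.55 pos [ 0.4852 -0.2535  0.4481] yaw 170.78 q [-0.12  0.12 -0.2  -0.   -1.25 -1.61] F [ 0.2 -1.  -0.6] w 0.057 -> offset [ 0.28 10.95  0.  ] turn 0
```

View pics/c8.png

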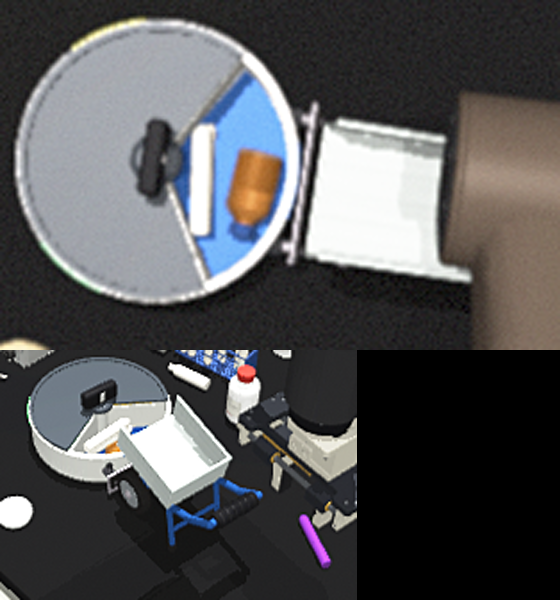

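The picture shows the cart standing on its legs at the stop, the tray empty, the bottle and tubes in the blue section, the cover open there and the hand clear. I'm handing the job in.

```bash
python3 -c "
from station import *
print(job_done())"
```

```text
the job is handed in; nothing more can be done
None
```

The bottle and both tubes are in the glass section, and I handed the job in at about 18.6 s. It gave no verdict, so the result rests on my own checks.

- **Cover:** I turned it about 101° clockwise until the opening lay over the blue section; no yellow showed afterwards.
- **Cart at the stop:** I gripped the handle, squared the cart to the stop and rolled it forward until it met about 8 N of resistance.
- **Tipping:** I tipped the cart about 48° over its wheels, lowered it onto its legs, let go and backed the arm away.

**Last checks:**
- The final picture shows the bottle in the section, its visible surface about 47 mm up, and a tube about 38 mm up.
- The cart stands on its legs by the stop with an empty tray, and the force reading after release was near zero.
- The drum showed no visible shift, judged by eye in the pictures.

**Less certain:** In that final top view only one tube can be told apart. While the cart was still tipped, the wrist camera showed both lying side by side in the section, so I take it they now lie close against or on top of each other. Turning the cover briefly put about 20 N sideways on the arm. I measured the stop after that and it had not moved, to within 1–2 mm.

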